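Bolt the tool chest

ROBOT

A 7-joint arm with a two-finger parallel gripper is mounted at the origin on the work surface. World frame = base frame: x ahead of the robot, y to its left, z up, the work surface at z = 0. Lengths are in m, angles in rad, forces in N, time in s.
With the tool pointing down it reaches from about 0.4 to 0.85 m from the base axis. Payload 10.4 kg.
Tool frame: the origin (TCP) lies on the centre line of the jaws, within the pads' length; the fingertips stand r.finger_overhang ahead of it and the grasp point (between the pads) lies 5 mm behind it (r.finger_overhang is the distance from the TCP to the fingertips, in m); z points along the fingers, y is the line along which they close (so a half turn about z gives the same grasp; the last joint's range is limited). The gripper opens to 87 mm and grips with 3 to 60 N. Pads are 19 mm wide; open, the fingers measure 117 mm over their backs; the gripper's body (75 mm by 190 mm) begins 51 mm behind the grasp point.
Start: joints at [-1.32, 0.332, -0.065, 1.46, 0.022, 1.35, -0.088], TCP at [0.169, 0.602, 0.197] pointing down, gripper open.
Joint ranges: [-2.6, 2.6], [-0.5, 2.12], [-1.47, 1.34], [0.16, 2.42], [-1.27, 4.41], [0.06, 2.06], [-2.6, 2.6]. Speed limits (rad/s): [2.22, 2.22, 2.79, 2.79, 3.14, 3.14, 3.14].

INTERFACE

Orientations are given as a unit quaternion [x, y, z, w].
In Python, from bench import read_state, viewer, r gives the robot as it stands.
- The arm moves only by the tool carry_out, never from a script. Its argument "moves" is a list of rows, each a list of 6 numbers: the shift along the tool's x, y, z in units of 40 mm (1.0 is 40 mm), then the turn, a rotation vector about the tool's x, y, z in units of 8 degrees (1.0 is 8 degrees). A call has 1 to 20 rows; each row shifts and turns the commanded pose from where the row before left it, along the tool's axes as they then stand; what a row does not reach is not made up. A row lasts 1/8 s, in which the tool goes at most 62.5 mm and 10.7 degrees, less where a joint would pass 70% of its speed; a pose out of reach is approached as far as the arm can. A call is refused whole if a number of a shift passes 1 or a number of a turn 1, either way. A call with a gripper value outside its range is refused whole. "fingers" is the finger opening in mm, from 0 to 87, set as the call begins (left out, the last holds). The fingers move at their own pace and stop on an object; "force" is the grip in N (left out, the last holds). Time passes only in rows, so rows that do not move let the fingers close. It gives the time, the measured TCP pose, the force, the opening and the grip force at its end, in the units of the state.
- read_state(): the state, without advancing time (a new reading comes with each control period).
- viewer.camera(name): name is "scene" or "side" or "wrist"; returns a dict with "pixels" (480x640x3 uint8, red, green, blue), "range_z" (480x640 float32, m along the optical axis (not along the pixel's ray), 0 where there is no reading), "fx", "fy", "cx", "cy" (pixels), "xyz" and "orientation" of the camera in the world. Camera axes: x right, y down, z forward; pixel columns grow to the right and rows downward; lengths in m; the calibration is good to about 2 mm. A picture is of the moment at which its call begins.
- r.close_job(): hands the job in; it is judged then, once.
The state is a dict: "time": time; "joint_positions": joint angles; "joint_vel": joint speeds; "joint_torque": joint torques, N m; "ee_pos": TCP position; "eef_rot": TCP orientation; "ft_force": force on the tool from outside, world axes, zero at the start; "torque": the same for the moment, N m; "width": finger opening in m; "grip_force": force on a finger pad.
Only numpy, scipy, OpenCV 4.12 (cv2) and the standard library are available. Lean on these libraries where they do the work, as an engineer would, in place of code of your own. Each camera call takes 0.05 s, during which the arm holds its last target. There are 200 camera calls.

TASK

The lid of the plywood tool chest is shut but not bolted. Slide its barrel bolt across into the receiver on the fixed ledge, then turn the red-knobbed handle down into the notch of the steel keep until it lies fully home, and let go. Feel for the notch with a light touch, never forcing the bolt or its handle, and leave the things lying on the chest where they are.

Things in the scene. Friction and masses are not known exactly. Their poses are not given: they have to be found in the camera images.
- chest: Plywood tool chest on the bench, 290 x 560 mm, 110 mm high, heavy, fixed. Origin: centre of its underside; x away from the robot's side, y along its length towards the fixed ledge, z up. Its top (z = 110 mm) is a brown hinged lid for y below 98 mm, which stays shut, and the fixed plank ledge beyond. Carries the receiver and the keep.
- bolt_plate: Zinc base plate of the barrel bolt, 48 x 160 x 3 mm, fixed on the lid, with two barrel sleeves (23 mm wide, 36 mm high, 16 mm long, at y = -58 and +58 mm) that guide the 14 mm round bolt. Origin: centre of its underside, on the lid; axes as the chest's. Carries the bolt and its handle.
- axis (a point): Point on the bolt's axis midway between the sleeves, 24 mm above the lid (fixed; axes as the chest's, the bolt slides along y). The handle stem leaves the axis at y = -30 mm + joint bolt from here.
- knob (a point): Middle of the red knob, a round cylinder 20 mm across and 18 mm long on the end of the handle stem, a flat steel bar 10 mm wide (along y) and 8 mm thick, 59 mm out from the bolt's axis. z points out along the stem, y along the bolt. With the handle down it lies 24 mm above the lid.
- bolt (a joint): How far the bolt is slid towards the receiver (+y of the chest), m: 0 fully drawn; it meets the receiver's closed end at 0.068. It starts between 0 and 0.02. Drags with about 3 N.
- handle (a joint): Handle angle about the bolt's axis, rad: 0 straight up, grows as it turns down to the chest's -x side (towards the robot); 1.57 is level, home on the notch floor. On the keep's crest it stops at about 1.15; only in the notch can it go further. Starts between -0.35 and 0.35. Stiff (2 N at the knob): stays where it is left.
- tin: Bystander: round whitish tin standing on the ledge, 68 mm across, 85 mm high; origin under its centre.
- wrench: Bystander: steel wrench lying flat on the far part of the lid, 180 mm long, 8 mm thick; origin under its middle.
- sander: Bystander: cork sanding block on the lid, 65 x 100 x 30 mm; origin under its centre.
- receiver (a point): Middle of the receiver on the ledge, on the bolt's axis, 24 mm above the chest top: a closed metal socket 26 mm wide, 37 mm high, 42 mm long in line with the bolt. Its closed end is the bolt's stop. Axes as the chest's.
- keep_mid (a point): On the lid top, below the mean place of the notch. The keep: upright dark steel flange, 4 mm thick, 104 mm long, parallel to the bolt, 32 mm from its axis, crest 33 mm over the lid; one square notch 13.5 mm wide, 13 mm deep (floor 20 mm over the lid) for the stem. Screwed on by hand: the true notch lies up to 8 mm either way along y (joint bolt = 0.050 to 0.066) and must be felt for. Axes as the chest's.

How it is judged:
On the way:
1. the bolt is slid across with the handle not yet down (value of joint bolt above 0.04 m and value of joint handle below 1.3 rad), for 0.1 s.
At the end, for the whole second after the job is handed in: The bolt is across in the receiver (joint bolt above 0.047 m) and its handle lies fully down, home in the keep's notch (joint handle above 1.47 rad), at rest (value of joint bolt above 0.047 m and value of joint handle above 1.47 rad and velocity of joint handle between -0.1 and 0.1 rad/s); the robot touches nothing.
It fails at once if the bolt or handle is forced against the receiver or the keep (more than 35 N there, some 20 N at the knob) (contact force between bolt_plate and chest above 35 N).
It fails at once if something lying on the chest is moved more than 15 mm (distance of any of tin, wrench, sander from where it was at the start of the episode above 0.015 m).
It also fails if it takes over 61 s, if anything falls off the work surface, if the arm or the gripper's body presses on something with over 40 N, if the wrist force passes 120 N, or if a joint passes its speed limit or range.

## Working session

There is one attempt and no reset: what is moved stays moved. The work goes in short steps, Python scripts to look and compute and a tool call to move; the robot and the scene stay as the last step left them, time stands still between calls to the robot, and variables do not carry over. Pictures are saved under pics/ and viewed, at most 10 in all, crops included, and the job is handed in when it is done.

Besides the shell and the picture viewer there is one more tool, called by a JSON object that holds its "name" and its "arguments", one argument or row to a line. carry_out: Moves the arm, as the interface text tells. Its arguments: {"type":"object","properties":{"moves":{"type":"array","items":{"type":"array","items":{"type":"number"}}},"fingers":{"type":"number"},"force":{"type":"number"}},"required":["moves"]}

```bash
mkdir -p pics; ls; cat > h.py <<'E'
import numpy as np, cv2
from scipy.spatial.transform import Rotation as R
from bench import read_state, viewer, r
def cloud(c):
    z=c["range_z"]; v,u=np.indices(z.shape)
    p=np.dstack([(u-c["cx"])/c["fx"]*z,(v-c["cy"])/c["fy"]*z,z])
    w=p@R.from_quat(c["orientation"]).as_matrix().T+np.array(c["xyz"])
    w[z==0]=np.nan
    return w
def snap(n,f):
    c=viewer.camera(n); cv2.imwrite(f,c["pixels"][:,:,::-1]); np.savez("pics/"+n+".npz",w=cloud(c),p=c["pixels"]); return c
E
python3 - <<'E'
from h import *
s=read_state(); print(s, r.finger_overhang)
for n in("scene","side"):
    c=snap(n,f"pics/{n}0.png"); print(n,c["xyz"],c["orientation"],c["fx"])
E
```

```text
pics
{'time': 0.0, 'joint_positions': array([-1.31957155,  0.33286183, -0.0646636 ,  1.46093351,  0.02162909,
        1.34991374, -0.08851298]), 'joint_vel': array([ 3.16524653e-04, -6.07613569e-04,  1.58108256e-03, -2.25682462e-04,
        6.45306325e-04, -2.37742802e-05,  1.00595335e-03]), 'joint_torque': array([ 1.60714603e-04, -6.23236370e+01,  2.48915702e-02, -3.89915729e+01,
       -6.13127556e-02,  3.93117161e-02,  1.23776317e-04]), 'ee_pos': array([0.16893464, 0.60129629, 0.19666389]), 'eef_rot': array([ 1.36495009e-01,  9.90640504e-01, -7.08945137e-04, -4.37844107e-05]), 'ft_force': array([-0.70203563,  0.53508254, -0.10689021]), 'torque': array([-0.04611075,  0.00433472, -0.02725631]), 'grip_force': 0.0, 'width': 0.0870176116610111} 0.014
scene [1.034483   0.39005012 0.68367769] [ 0.39779699  0.83502026 -0.34716674 -0.1548353 ] 465.31534398397446
side [0.37974821 0.5990707  0.85221748] [-0.20599204  0.91586548 -0.33771446  0.06860505] 521.0726940988465
```

View pics/scene0.png

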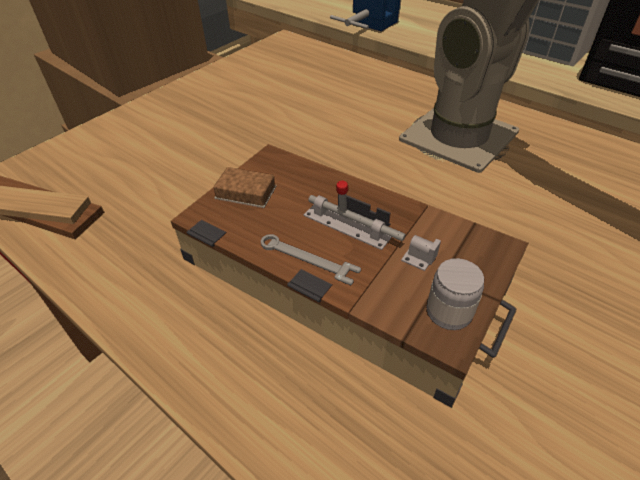

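View pics/side0.png

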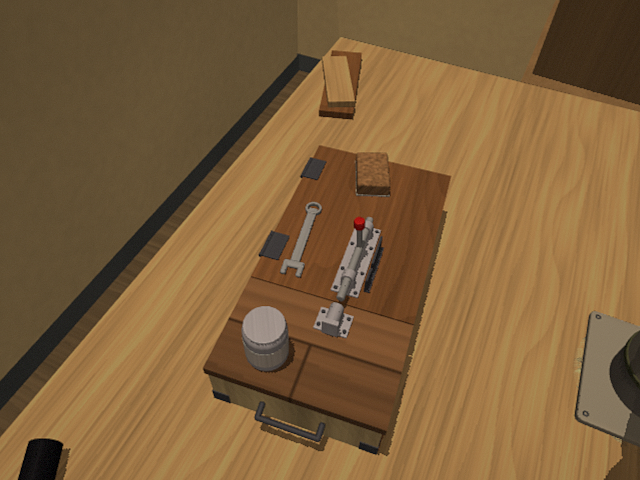

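Scene: knob at (342,187), keep around (370,210), receiver (425,248). Side: knob (360,223), keep (375,270), receiver (335,322). Next I measure them.

```bash
cat > m.py <<'E'
from h import *
for n in("scene","side"):
    d=np.load(f"pics/{n}.npz"); w=d["w"]; p=d["p"].astype(int)
    z=w[...,2]; X=w[...,0];Y=w[...,1]
    top=(abs(z-.11)<.004)
    k,l,st,_=cv2.connectedComponentsWithStats(top.astype(np.uint8)); i=1+np.argmax(st[1:,4])
    q=w[l==i]; rect=cv2.minAreaRect((q[:,:2]*1000).astype(np.float32)); print(n,"top",rect,np.median(q[:,2]))
    red=(p[...,0]>120)&(p[...,1]<50)&(p[...,2]<50)
    kk=w[red&(z>.12)]; print("knob",len(kk),kk.mean(0),kk.min(0),kk.max(0),np.argwhere(red).mean(0))
    # bolt axis: top points near knob, ridge 0.11+.024+.0..
    c=kk.mean(0)
    m=(z>.136)&(z<.15)&(np.hypot(X-c[0],Y-c[1])<.22)&~red
    k,l,st,ce=cv2.connectedComponentsWithStats(m.astype(np.uint8))
    for j in range(1,k):
        if st[j,4]>25:
            q=w[l==j]; print(st[j],q.mean(0),q.min(0),q.max(0), cv2.minAreaRect((q[:,:2]*1000).astype(np.float32)))
E
python3 m.py
```

```text
scene top ((564.0651245117188, 46.07958984375), (299.473876953125, 560.538330078125), 6.029930114746094) 0.11002916931874551
knob 66 [0.55093473 0.0328235  0.20075875] [0.54161208 0.024448   0.19788935] [0.55873033 0.04018352 0.20297105] [184.34848485 341.68181818]
[227 170  47  27 799] [ 0.59017684 -0.14807635  0.13957058] [ 0.54568448 -0.18555803  0.13605091] [ 0.6306857  -0.10809652  0.1425593 ] ((587.6220092773438, -151.309326171875), (68.87975311279297, 70.22298431396484), 22.370521545410156)
[309 195  97  43 688] [0.54340243 0.05827723 0.14039641] [ 0.52702691 -0.03833072  0.13603538] [0.56002747 0.1484709  0.14995088] ((541.816162109375, 55.083980560302734), (22.156028747558594, 187.50514221191406), 6.275138854980469)
[346 195  25  14 115] [0.51084394 0.04092362 0.1407673 ] [0.50577059 0.01503924 0.1360925 ] [0.51488278 0.06420727 0.14443105] ((510.33367919921875, 39.586463928222656), (7.500967979431152, 49.389339447021484), 5.564550399780273)
[377 208  14   9  62] [0.50569672 0.09048096 0.14072261] [0.50001485 0.07818083 0.13604287] [0.50945344 0.10236945 0.1449426 ] ((504.68
[... 1046 characters left out ...]
)
[371 236  12  30  82] [0.51100617 0.03353435 0.14228864] [ 5.06389050e-01 -5.05933619e-04  1.36302650e-01] [0.51634459 0.06360317 0.14665957] ((511.34796142578125, 31.660091400146484), (4.162502288818359, 64.50447082519531), 6.027897357940674)
[365 269   7  14  41] [0.50508875 0.08981905 0.14198669] [0.50237719 0.07547673 0.13664075] [0.5087658  0.1021803  0.14645754] ((505.2433776855469, 88.9374771118164), (4.160495758056641, 26.859703063964844), 6.590733528137207)
[322 302  22  28 366] [0.52653997 0.18715457 0.14343059] [0.51280459 0.16191428 0.13621875] [0.53932059 0.20633318 0.14882199] ((527.1182250976562, 183.86859130859375), (25.907594680786133, 43.569889068603516), 4.4126296043396)
```

{"name": "carry_out", "arguments": {
  "moves": [
    [0,0,-0.7,0,0,-0.9],
    [0,0,-0.7,0,0,-0.9],
    [0,0,-0.7,0,0,-0.9],
    [-0.44,-0.84,0,0,0,0],
    [-0.44,-0.84,0,0,0,0],
    [-0.44,-0.84,0,0,0,0],
    [-0.44,-0.84,0,0,0,0],
    [-0.44,-0.84,0,0,0,0],
    [-0.44,-0.84,0,0,0,0],
    [-0.44,-0.84,0,0,0,0],
    [-0.44,-0.84,0,0,0,0],
    [-0.44,-0.84,0,0,0,0],
    [-0.44,-0.84,0,0,0,0],
    [-0.44,-0.84,0,0,0,0],
    [-0.44,-0.84,0,0,0,0],
    [-0.44,-0.84,0,0,0,0],
    [-0.44,-0.84,0,0,0,0],
    [-0.44,-0.8,0,0,0,0]
  ],
  "fingers": 50,
  "force": 8
}}

```text
time: 2.35
ee_pos: [0.4837, 0.128, 0.2812]
eef_rot: [-0.051, 0.999, -0.0, -0.0]
ft_force: [0.9, 0.2, 0.1]
width: 0.05
grip_force: 0.0
```

```bash
cat > st.py <<'E'
from h import *
a=np.deg2rad(6.0)
def cf(p): return np.array([p[0]*np.cos(a)+p[1]*np.sin(a),-p[0]*np.sin(a)+p[1]*np.cos(a),p[2]-.11])*1000
def show():
    s=read_state(); M=R.from_quat(s["eef_rot"]).as_matrix()
    print("t",round(s["time"],2),"tcp' mm",cf(s["ee_pos"]).round(1),"F'",np.round(cf(s["ft_force"]+[0,0,.11])/1000,1),"w",round(s["width"]*1000,1),"g",round(s["grip_force"],1),"ty deg",np.rad2deg(np.arctan2(M[1,1],M[0,1])).round(2),"tz",M[:,2].round(3))
if __name__=="__main__": show()
E
python3 - <<'E'
from st import *
show(); snap("wrist","pics/w1.png")
E
```

```text
t 2.35 tcp' mm [494.4  76.7 171.2] F' [0.9 0.1 0.1] w 50.0 g 0.0 ty deg 95.9 tz [-0. -0. -1.]
```

View pics/w1.png

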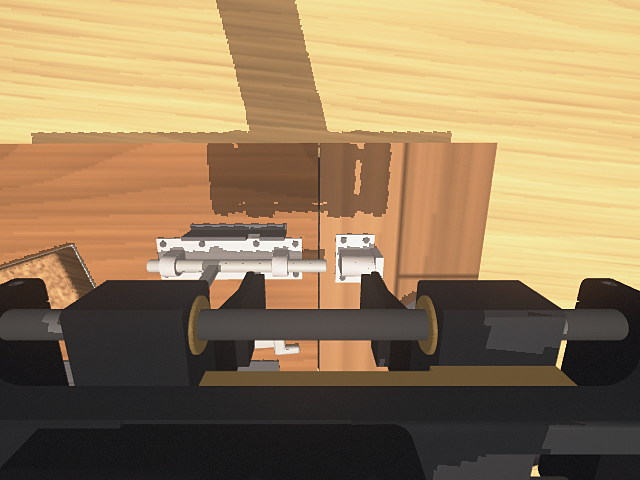

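The wrist picture shows the keep at u 192–287, v 225–237, with its notch near (253,236). The stem is near (210,272), and the knob is hidden behind the left finger. The TCP came up short of the knob, so I'll measure the notch from this view's depth.

```bash
python3 - <<'E'
from st import *
d=np.load("pics/wrist.npz"); w=d["w"]; C=np.apply_along_axis(cf,2,w)
np.set_printoptions(linewidth=200,suppress=True)
x,y,z=[C[...,i] for i in range(3)]
m=(abs(x-511.4)<6)&(z>25)&(z<40)&(abs(y-5)<70)
for lo in (25,30):
  mm=m&(z>lo); h,e=np.histogram(y[mm],bins=np.arange(-40,45,1)); print([(int(b),int(n)) for b,n in zip(e,h)])
# plate extents & bolt
for nm,mm in (("plate",(abs(z-3)<1.5)&(abs(x-543)<30)&(abs(y)<140)),("bolt",(abs(x-543.4)<7)&(z>26)&(z<34)&(abs(y)<150)),("sleeve",(abs(x-543.4)<12)&(z>34)&(z<39)),("stem",(abs(x-545)<8)&(z>40)&(z<75)&(y<10))):
  q=C[mm]; print(nm,len(q),np.percentile(q,[1,50,99],axis=0).round(1).tolist())
q=y[(abs(x-543.4)<12)&(z>34)&(z<39)]; h,e=np.histogram(q,bins=np.arange(-80,160,4)); print([(int(b),int(n)) for b,n in zip(e,h) if n])
E
```

```text
[(-40, 5), (-39, 6), (-38, 6), (-37, 4), (-36, 7), (-35, 6), (-34, 5), (-33, 7), (-32, 6), (-31, 6), (-30, 6), (-29, 5), (-28, 5), (-27, 7), (-26, 6), (-25, 4), (-24, 8), (-23, 5), (-22, 5), (-21, 8), (-20, 6), (-19, 6), (-18, 4), (-17, 6), (-16, 8), (-15, 5), (-14, 5), (-13, 8), (-12, 3), (-11, 8), (-10, 6), (-9, 5), (-8, 6), (-7, 6), (-6, 7), (-5, 5), (-4, 5), (-3, 7), (-2, 6), (-1, 5), (0, 7), (1, 6), (2, 6), (3, 6), (4, 6), (5, 6), (6, 6), (7, 6), (8, 6), (9, 0), (10, 0), (11, 0), (12, 0), (13, 0), (14, 0), (15, 0), (16, 0), (17, 0), (18, 0), (19, 0), (20, 0), (21, 5), (22, 6), (23, 5), (24, 4), (25, 9), (26, 3), (27, 8), (28, 4), (29, 7), (30, 7), (31, 6), (32, 5), (33, 5), (34, 7), (35, 4), (36, 8), (37, 6), (38, 4), (39, 8), (40, 5), (41, 6), (42, 5), (43, 7)]
[(-40, 4), (-39, 5), (-38, 4), (-37, 3), (-36, 5), (-35, 5), (-34, 4), (-33, 5), (-32, 4), (-31, 5), (-30, 5), (-29, 4), (-28, 4), (-27, 6), (-26, 5), (-25, 4), (-24, 5), (-23, 4), (-22, 3), (-21, 7), (-20, 4), (-19, 5), (-18, 4), (-17, 5), (-16, 6), (-15, 5), (-14, 4), (-13, 6), (-12, 3), (-11, 6), (-10, 4), (-9, 4), (-
[... 316 characters left out ...]
 4), (29, 6), (30, 6), (31, 5), (32, 4), (33, 4), (34, 6), (35, 2), (36, 7), (37, 5), (38, 3), (39, 7), (40, 4), (41, 5), (42, 4), (43, 6)]
plate 3566 [[515.4, -132.8, 1.5], [531.6, 1.6, 3.3], [569.7, 137.1, 4.4]]
bolt 1761 [[536.5, -95.3, 26.9], [541.2, 1.3, 30.5], [549.5, 124.1, 33.9]]
sleeve 816 [[532.7, -81.3, 34.0], [541.8, 109.0, 35.3], [549.0, 147.0, 38.5]]
stem 183 [[539.9, -32.6, 40.5], [542.1, -24.7, 52.5], [549.5, -22.3, 65.9]]
[(-80, 44), (-76, 44), (-72, 43), (-68, 20), (-36, 2), (-32, 10), (-28, 9), (-24, 16), (32, 26), (36, 45), (40, 43), (44, 41), (48, 14), (104, 20), (108, 37), (112, 40), (116, 39), (120, 40), (124, 39), (128, 40), (132, 40), (136, 34), (140, 52), (144, 54)]
```

{"name": "carry_out", "arguments": {
  "moves": [
    [-0.2,-0.37,0,0,0,0],
    [-0.2,-0.37,0,0,0,0],
    [-0.2,-0.37,0,0,0,0],
    [-0.2,-0.37,0,0,0,0],
    [-0.2,-0.37,0,0,0,0],
    [-0.2,-0.37,0,0,0,0],
    [-0.2,-0.36,0,0,0,0],
    [0,0,0,0,0,0]
  ]
}}

```text
time: 3.4
ee_pos: [0.5501, 0.0309, 0.2813]
eef_rot: [-0.051, 0.999, -0.0, -0.0]
ft_force: [0.6, 0.8, -0.3]
width: 0.0502
grip_force: 0.0
```

```bash
python3 - <<'E'
from st import *
show(); snap("wrist","pics/w2.png")
E
```

```text
t 3.4 tcp' mm [550.4 -26.8 171.3] F' [ 0.7  0.7 -0.3] w 50.2 g 0.0 ty deg 95.79 tz [-0.    -0.001 -1.   ]
```

View pics/w2.png

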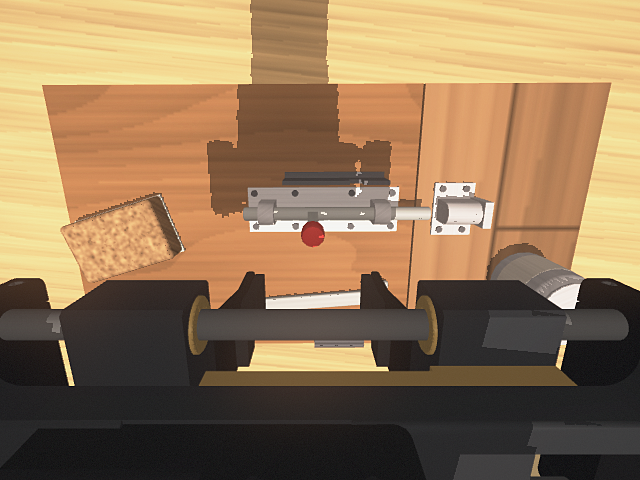

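The knob at (313,234) lies midway between the fingers (u about 313), so the y alignment is good. I'll descend around it and close lightly.

{"name": "carry_out", "arguments": {
  "moves": [
    [0,0,0.3,0,0,0],
    [0,0,0.3,0,0,0],
    [0,0,0.3,0,0,0],
    [0,0,0.3,0,0,0],
    [0,0,0.3,0,0,0],
    [0,0,0.3,0,0,0],
    [0,0,0.3,0,0,0],
    [0,0,0.18,0,0,0],
    [0,0,0,0,0,0]
  ]
}}

```text
time: 4.58
ee_pos: [0.5494, 0.0323, 0.1897]
eef_rot: [-0.052, 0.999, -0.0, -0.0]
ft_force: [0.8, 0.3, 0.5]
width: 0.05
grip_force: 0.0
```

{"name": "carry_out", "arguments": {
  "moves": [
    [0,0,0,0,0,0],
    [0,0,0,0,0,0],
    [0,0,0,0,0,0],
    [0,0,0,0,0,0],
    [0,0,0,0,0,0],
    [0,0,0,0,0,0]
  ],
  "fingers": 10,
  "force": 10
}}

```text
time: 5.32
ee_pos: [0.5497, 0.0323, 0.1903]
eef_rot: [-0.052, 0.999, 0.0, 0.0]
ft_force: [-0.2, 0.2, 0.4]
width: 0.011
grip_force: 0.0
```

```bash
python3 - <<'E'
from st import *
show(); snap("side","pics/s1.png"); snap("wrist","pics/w3.png")
for n in ("side","wrist"):
    d=np.load(f"pics/{n}.npz"); p=d["p"].astype(int); red=(p[...,0]>100)&(p[...,1]<50)&(p[...,2]<50)
    q=d["w"][red]; print(n,len(q), [cf(v).round(1) for v in (np.nanmin(q,0),np.nanmean(q,0),np.nanmax(q,0))] if len(q) else "")
E
```

```text
t 5.33 tcp' mm [550.  -25.3  80.3] F' [-0.2  0.3  0.4] w 11.0 g 0.0 ty deg 95.91 tz [ 0.  0. -1.]
side 0 
wrist 61 [array([536.9, -36. ,  78. ]), array([543.4, -28.2,  83.4]), array([557.3, -20.4,  91.7])]
```

View pics/w3.png

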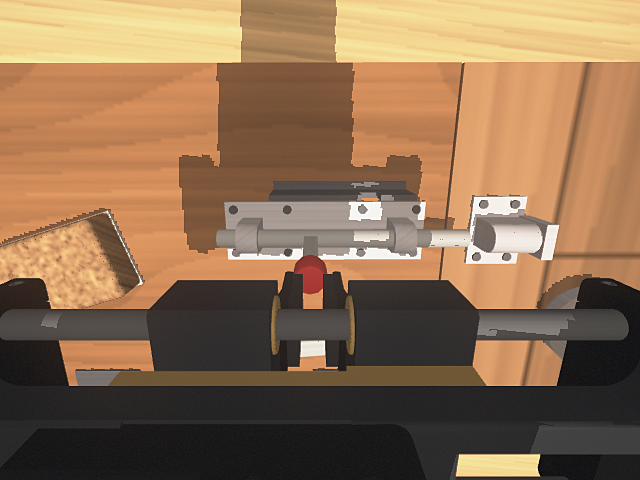

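View pics/s1.png

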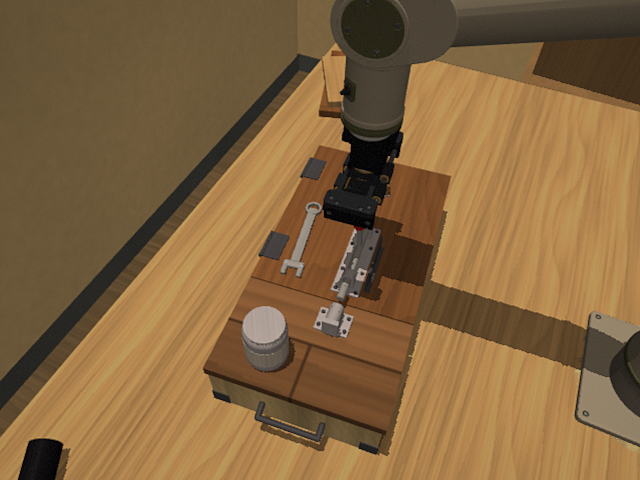

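In w3 the knob (310,275) has been squeezed out in front of the pads, towards −x'. I'll measure the knob against the pads.

```bash
python3 - <<'E'
from st import *
d=np.load("pics/wrist.npz"); p=d["p"].astype(int); w=d["w"]; red=(p[...,0]>100)&(p[...,1]<50)&(p[...,2]<50)
C=np.apply_along_axis(cf,2,w); ij=np.argwhere(red); print(len(ij), ij.min(0),ij.max(0))
np.set_printoptions(suppress=True,linewidth=150)
for v in range(ij[:,0].min(),ij[:,0].max()+1,2):
    m=red[v]; 
    if m.any(): print(v,m.sum(),np.nanmedian(C[v][m],0).round(1))
# front stem
for u,v in((310,245),(310,250),(290,290),(335,290),(290,330),(335,330)): print(u,v,C[v,u].round(1))
E
```

```text
61 [255 294] [292 325]
255 3 [538.1 -27.6  78.5]
257 5 [538.8 -31.4  80.2]
259 4 [539.6 -27.9  81.5]
261 4 [540.9 -27.6  81.2]
263 3 [542.3 -35.3  80.9]
265 1 [542.5 -35.7  83.8]
267 1 [543.2 -36.3  85.2]
269 1 [543.5 -19.   87.7]
271 2 [544.6 -27.9  88. ]
289 1 [554.8 -22.4  90.1]
291 2 [556.  -23.9  90.3]
310 245 [541.  -27.9  48.6]
310 250 [541.9 -27.8  57.1]
290 290 [538.2 -36.3 127.9]
335 290 [537.9 -16.  128.5]
290 330 [519.1 -31.7 193.5]
335 330 [519.2 -20.4 193.3]
```

```bash
python3 - <<'E'
from st import *
d=np.load("pics/wrist.npz"); w=d["w"]; C=np.apply_along_axis(cf,2,w)
np.set_printoptions(suppress=True,linewidth=150)
for v in range(268,350,8):
    print(v,[(u,*C[v,u].round(0).astype(int),d["p"][v,u].tolist()) if np.isfinite(C[v,u,0]) else u for u in (288,296,304,311,318,326,334)])
E
python3 - <<'E'
import cv2
a=cv2.imread("pics/w3.png")[235:385,230:390]; cv2.imwrite("pics/w3c.png",cv2.resize(a,None,fx=4,fy=4,interpolation=cv2.INTER_NEAREST))
E
```

```text
268 [(288, np.int64(576), np.int64(-47), np.int64(0), [215, 147, 98]), (296, np.int64(543), np.int64(-36), np.int64(88), [130, 51, 46]), (304, np.int64(541), np.int64(-31), np.int64(93), [180, 62, 58]), (311, np.int64(541), np.int64(-27), np.int64(92), [179, 63, 57]), (318, np.int64(542), np.int64(-23), np.int64(90), [166, 62, 58]), (326, np.int64(576), np.int64(-15), np.int64(0), [169, 100, 72]), (334, np.int64(576), np.int64(-8), np.int64(0), [217, 148, 98])]
276 [(288, np.int64(538), np.int64(-38), np.int64(112), [52, 46, 42]), (296, np.int64(539), np.int64(-34), np.int64(109), [57, 49, 46]), (304, np.int64(546), np.int64(-31), np.int64(92), [176, 59, 54]), (311, np.int64(546), np.int64(-27), np.int64(93), [172, 59, 53]), (318, np.int64(546), np.int64(-23), np.int64(91), [173, 60, 55]), (326, np.int64(539), np.int64(-19), np.int64(109), [58, 51, 47]), (334, np.int64(538), np.int64(-15), np.int64(113), [56, 47, 44])]
284 [(288, np.int64(538), np.int64(-38), np.int64(122), [52, 44, 41]), (296, np.int64(539), np.int64(-34), np.int64(120), [55, 46, 44]), (304, np.int64(551), np.int64(
[... 3344 characters left out ...]
 np.int64(6), [130, 121, 114]), (318, np.int64(642), np.int64(-21), np.int64(7), [132, 124, 116]), (326, np.int64(548), np.int64(-21), np.int64(153), [49, 45, 43]), (334, np.int64(546), np.int64(-18), np.int64(155), [58, 53, 51])]
348 [(288, np.int64(551), np.int64(-36), np.int64(154), [52, 47, 45]), (296, np.int64(551), np.int64(-32), np.int64(154), [52, 47, 45]), (304, np.int64(649), np.int64(-34), np.int64(7), [236, 229, 218]), (311, np.int64(649), np.int64(-28), np.int64(8), [238, 232, 221]), (318, np.int64(649), np.int64(-21), np.int64(7), [239, 233, 223]), (326, np.int64(551), np.int64(-21), np.int64(154), [33, 29, 29]), (334, np.int64(550), np.int64(-18), np.int64(155), [51, 47, 45])]
```

View pics/w3c.png

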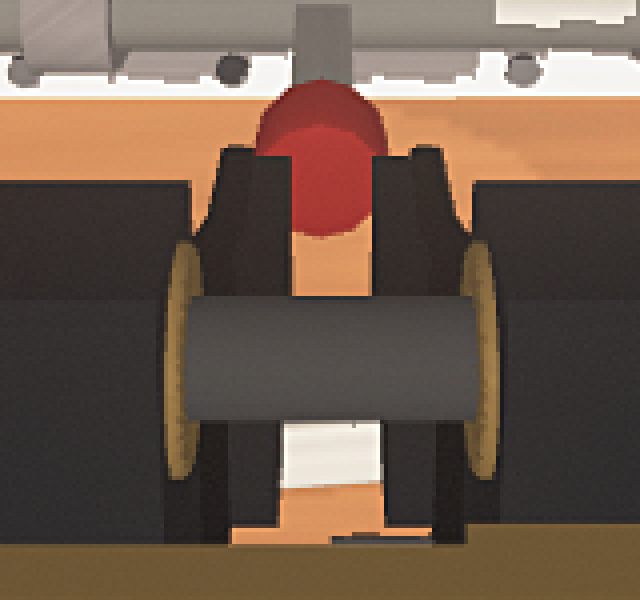

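```bash
python3 - <<'E'
from st import *
snap("scene","pics/c1.png"); d=np.load("pics/scene.npz"); w=d["w"]; C=np.apply_along_axis(cf,2,w)
p=d["p"].astype(int)
m=(abs(C[...,0]-550)<40)&(abs(C[...,1]+25)<60)&(C[...,2]>55)
ij=np.argwhere(m); print(ij.min(0),ij.max(0))
for lo in range(55,200,8):
    q=C[m&(C[...,2]>=lo)&(C[...,2]<lo+8)]
    if len(q): print(lo,len(q),q.min(0).round(),q.max(0).round())
a=d["p"][120:240,270:430,::-1]; cv2.imwrite("pics/c1c.png",cv2.resize(a,None,fx=5,fy=5,interpolation=cv2.INTER_NEAREST))
E
```

```text
[  0 299] [201 388]
55 29 [541. -31.  55.] [551. -20.  63.]
63 20 [545. -30.  64.] [553. -21.  70.]
71 17 [542. -36.  74.] [558. -16.  79.]
79 45 [548. -35.  79.] [560. -16.  87.]
87 75 [542. -34.  87.] [560. -16.  93.]
103 57 [540. -39. 105.] [562. -10. 111.]
111 89 [540. -39. 111.] [562. -10. 119.]
119 91 [537. -39. 119.] [561. -10. 127.]
127 91 [540. -39. 127.] [563.  -8. 135.]
135 89 [539. -41. 135.] [562.  -7. 143.]
143 100 [539. -43. 143.] [562.  -4. 151.]
151 83 [543. -44. 151.] [562.  -4. 159.]
159 34 [555. -46. 160.] [561. -34. 167.]
167 15 [537. -42. 167.] [564.  10. 174.]
175 126 [539. -61. 175.] [588.  15. 183.]
183 324 [522. -84. 183.] [590.  35. 191.]
191 543 [513. -85. 191.] [589.  35. 199.]
199 374 [520. -64. 199.] [587.  21. 207.]
```

View pics/c1c.png

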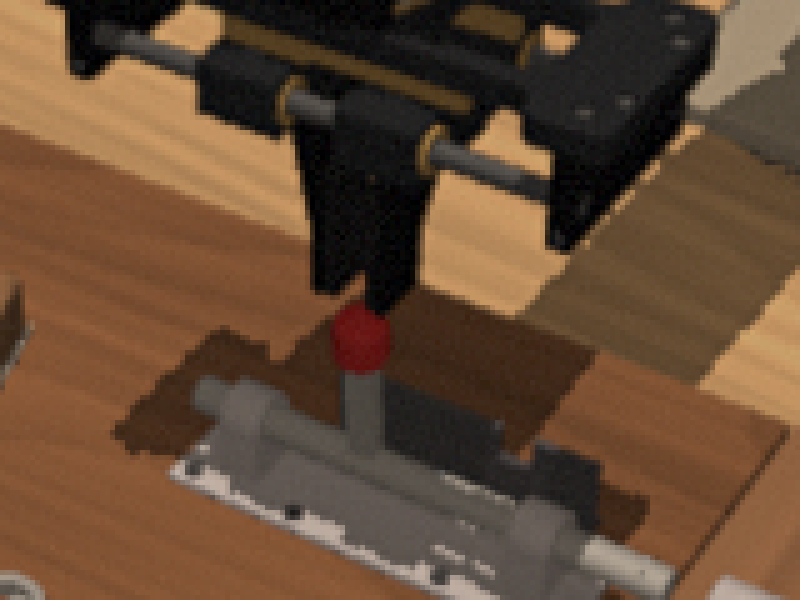

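The crop (knob at (362,338), finger ends at about y 305) shows the closed fingertips above the knob. By depth the tips are at z' ≈ 105 mm, but the reported TCP implies 66 mm. The reported TCP z therefore reads about 39 mm too low relative to the real fingers. x and y agree. I'll trust the cameras: open, go down 38 mm and close.

{"name": "carry_out", "arguments": {
  "moves": [
    [0,-0.03,0,0,0,0],
    [0,0,0,0,0,0],
    [0,0,0,0,0,0],
    [0,0,0,0,0,0],
    [0,0,0,0,0,0]
  ],
  "fingers": 50
}}

```text
time: 6.1
ee_pos: [0.5498, 0.0311, 0.1902]
eef_rot: [-0.052, 0.999, 0.0, 0.0]
ft_force: [-0.2, -0.5, 0.8]
width: 0.0474
grip_force: 0.0
```

{"name": "carry_out", "arguments": {
  "moves": [
    [0,0,0.16,0,0,0],
    [0,0,0.16,0,0,0],
    [0,0,0.16,0,0,0],
    [0,0,0.16,0,0,0],
    [0,0,0.16,0,0,0],
    [0,0,0.16,0,0,0],
    [0,0,0,0,0,0]
  ]
}}

```text
time: 6.98
ee_pos: [0.5495, 0.0311, 0.1513]
eef_rot: [-0.052, 0.999, -0.0, -0.0]
ft_force: [0.4, -0.6, 0.7]
width: 0.0501
grip_force: 0.0
```

{"name": "carry_out", "arguments": {
  "moves": [
    [0,0,0,0,0,0],
    [0,0,0,0,0,0],
    [0,0,0,0,0,0],
    [0,0,0,0,0,0],
    [0,0,0,0,0,0]
  ],
  "fingers": 10,
  "force": 10
}}

```text
time: 7.6
ee_pos: [0.5499, 0.0311, 0.1519]
eef_rot: [-0.052, 0.999, 0.0, 0.0]
ft_force: [-0.1, -0.7, 1.3]
width: 0.0195
grip_force: 10.0
```

```bash
cat > look.py <<'E'
from st import *
show(); snap("scene","pics/tmp.png"); d=np.load("pics/scene.npz"); w=d["w"]; C=np.apply_along_axis(cf,2,w); p=d["p"].astype(int)
red=(p[...,0]>1.8*p[...,1])&(p[...,0]>1.8*p[...,2])&(p[...,0]>60)&(C[...,2]>12)&(abs(C[...,0]-520)<80)&(abs(C[...,1])<70)&((p[...,1]-p[...,2])<15)
q=C[red]; print("red",len(q),*( [q.min(0).round(),q.max(0).round()] if len(q) else []))
m=(abs(C[...,0]-543.4)<7)&(C[...,2]>20)&(C[...,2]<33)&(C[...,1]>50)&(C[...,1]<100); print("bolt tip free y max",C[m][:,1].max().round(1) if m.any() else None)
E
python3 look.py
```

```text
t 7.6 tcp' mm [550.1 -26.6  41.9] F' [-0.2 -0.7  1.3] w 19.5 g 10.0 ty deg 95.91 tz [ 0.  0. -1.]
red 102 [512. -55.  31.] [560. -19.  93.]
bolt tip free y max 92.6
```

Grasp holds: 19.5 mm opening, 10 N. Sliding the bolt 42 mm.

{"name": "carry_out", "arguments": {
  "moves": [
    [0,0.06,0,0,0,0],
    [0,0.12,0,0,0,0],
    [0,0.13,0,0,0,0],
    [0,0.13,0,0,0,0],
    [0,0.13,0,0,0,0],
    [0,0.13,0,0,0,0],
    [0,0.13,0,0,0,0],
    [0,0.13,0,0,0,0],
    [0,0.07,0,0,0,0],
    [0,0,0,0,0,0],
    [0,0,0,0,0,0]
  ]
}}

```text
time: 9.02
ee_pos: [0.5455, 0.0728, 0.1519]
eef_rot: [-0.052, 0.999, 0.001, 0.0]
ft_force: [-1.6, 1.8, 3.9]
width: 0.0194
grip_force: 10.0
```

```bash
python3 look.py; python3 - <<'E'
import cv2
a=cv2.imread("pics/tmp.png")[120:280,290:450]; cv2.imwrite("pics/c2.png",cv2.resize(a,None,fx=3.5,fy=3.5,interpolation=cv2.INTER_CUBIC))
E
```

```text
t 9.03 tcp' mm [550.1  15.4  41.9] F' [-1.4  1.9  3.9] w 19.4 g 10.0 ty deg 95.94 tz [-0.     0.001 -1.   ]
red 112 [515.  -8.  33.] [559.  24.  94.]
bolt tip free y max 99.9
```

View pics/c2.png

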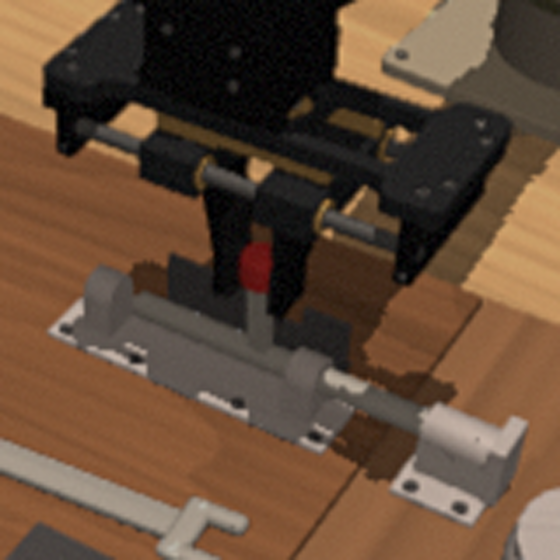

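The crop shows the knob at (257,268), the bolt across and its tip at the receiver (430,420). Next I turn the handle along the arc to about 1.05 rad, short of the crest.

{"name": "carry_out", "arguments": {
  "moves": [
    [0.19,0,-0.01,0,0,0],
    [0.22,0,0.015,0,0,0],
    [0.215,0,0.05,0,0,0],
    [0.205,0,0.08,0,0,0],
    [0.19,0,0.11,0,0,0],
    [0.175,0,0.14,0,0,0],
    [0.15,0,0.16,0,0,0],
    [0.125,0,0.185,0,0,0],
    [0,0,0,0,0,0],
    [0,0,0,0,0,0]
  ]
}}

```text
time: 10.32
ee_pos: [0.4862, 0.0659, 0.122]
eef_rot: [-0.052, 0.999, -0.0, -0.001]
ft_force: [-3.2, 2.4, -1.6]
width: 0.0199
grip_force: 10.0
```

```bash
python3 look.py
```

```text
t 10.32 tcp' mm [490.4  14.7  12. ] F' [-3.   2.7 -1.6] w 19.9 g 10.0 ty deg 95.91 tz [-0.002 -0.001 -1.   ]
red 89 [491.   7.  44.] [506.  25.  66.]
bolt tip free y max 99.8
```

{"name": "carry_out", "arguments": {
  "moves": [
    [0.035,0,0.065,0,0,0],
    [0.032,0,0.066,0,0,0],
    [0,0,0,0,0,0]
  ]
}}

```text
time: 10.75
ee_pos: [0.4842, 0.0657, 0.1174]
eef_rot: [-0.052, 0.999, 0.0, -0.0]
ft_force: [-4.0, 2.3, 1.8]
width: 0.0196
grip_force: 10.0
```

{"name": "carry_out", "arguments": {
  "moves": [
    [0.015,0,0.035,0,0,0],
    [0.013,0,0.035,0,0,0],
    [0,0,0,0,0,0]
  ]
}}

```text
time: 11.12
ee_pos: [0.4832, 0.0656, 0.1145]
eef_rot: [-0.052, 0.999, -0.0, -0.0]
ft_force: [-3.9, 2.3, 3.4]
width: 0.0197
grip_force: 10.0
```

```bash
python3 look.py
```

```text
t 11.12 tcp' mm [487.4  14.7   4.5] F' [-3.6  2.7  3.4] w 19.7 g 10.0 ty deg 95.91 tz [-0. -0. -1.]
red 86 [487.   7.  37.] [502.  24.  61.]
bolt tip free y max 99.9
```

{"name": "carry_out", "arguments": {
  "moves": [
    [0.015,0,0.045,0,0,0],
    [0.015,0,0.045,0,0,0],
    [0,0,0,0,0,0]
  ]
}}

```text
time: 11.55
ee_pos: [0.482, 0.0655, 0.1107]
eef_rot: [-0.052, 0.999, -0.0, -0.0]
ft_force: [-2.4, 1.0, 1.2]
width: 0.0194
grip_force: 10.0
```

```bash
python3 look.py
```

```text
t 11.55 tcp' mm [486.2  14.7   0.7] F' [-2.3  1.2  1.2] w 19.4 g 10.0 ty deg 95.91 tz [-0. -0. -1.]
red 86 [483.   8.  36.] [499.  24.  56.]
bolt tip free y max 99.9
```

Force stays low past 1.15 rad, so the stem is in the notch. Continuing to home.

{"name": "carry_out", "arguments": {
  "moves": [
    [0.025,0,0.085,0,0,0],
    [0.018,0,0.085,0,0,0],
    [0.012,0,0.085,0,0,0],
    [0.005,0,0.085,0,0,0],
    [0,0,0,0,0,0]
  ]
}}

```text
time: 12.22
ee_pos: [0.4795, 0.0652, 0.0969]
eef_rot: [-0.052, 0.999, -0.0, -0.0]
ft_force: [-1.4, 2.5, -2.3]
width: 0.0197
grip_force: 10.0
```

{"name": "carry_out", "arguments": {
  "moves": [
    [0,0,0.05,0,0,0],
    [0,0,0.04,0,0,0],
    [0,0,0,0,0,0]
  ]
}}

```text
time: 12.6
ee_pos: [0.4795, 0.0652, 0.0935]
eef_rot: [-0.052, 0.999, -0.0, -0.0]
ft_force: [-3.8, 1.9, -0.2]
width: 0.0193
grip_force: 10.0
```

```bash
python3 look.py
```

```text
t 12.6 tcp' mm [483.7  14.8 -16.5] F' [-3.6  2.3 -0.2] w 19.3 g 10.0 ty deg 95.91 tz [-0. -0. -1.]
red 81 [477.   8.  20.] [495.  24.  39.]
bolt tip free y max 99.5
```

{"name": "carry_out", "arguments": {
  "moves": [
    [0,0,0.03,0,0,0],
    [0,0,0.02,0,0,0],
    [0,0,0,0,0,0]
  ]
}}

```text
time: 13.02
ee_pos: [0.4795, 0.0653, 0.0917]
eef_rot: [-0.052, 0.999, 0.0, -0.0]
ft_force: [-4.1, -0.2, 0.6]
width: 0.0197
grip_force: 10.0
```

{"name": "carry_out", "arguments": {
  "moves": [
    [0,0,0.03,0,0,0],
    [0,0,0.02,0,0,0],
    [0,0,0,0,0,0]
  ]
}}

```text
time: 13.4
ee_pos: [0.4796, 0.0653, 0.0897]
eef_rot: [-0.052, 0.999, 0.0, -0.0]
ft_force: [-4.8, 0.1, 1.3]
width: 0.0193
grip_force: 10.0
```

```bash
python3 look.py
```

```text
t 13.4 tcp' mm [483.8  14.8 -20.3] F' [-4.8  0.6  1.3] w 19.3 g 10.0 ty deg 95.91 tz [-0.  0. -1.]
red 74 [479.   8.  18.] [494.  25.  36.]
bolt tip free y max 99.7
```

{"name": "carry_out", "arguments": {
  "moves": [
    [0,0,0.03,0,0,0],
    [0,0,0.02,0,0,0],
    [0,0,0,0,0,0]
  ]
}}

```text
time: 13.82
ee_pos: [0.4799, 0.0653, 0.0883]
eef_rot: [-0.052, 0.999, 0.0, 0.0]
ft_force: [-5.7, -0.2, 6.7]
width: 0.0197
grip_force: 10.1
```

```bash
python3 look.py
```

```text
t 13.82 tcp' mm [484.1  14.8 -21.7] F' [-5.7  0.4  6.7] w 19.7 g 10.1 ty deg 95.91 tz [ 0.  0. -1.]
red 73 [476.   7.  17.] [510.  29.  34.]
bolt tip free y max 99.8
```

The vertical force jumped to 6.7 N and the knob top is at 34 mm, so the handle is on the notch floor. I'll release and rise.

{"name": "carry_out", "arguments": {
  "moves": [
    [0,0,0,0,0,0],
    [0,0,0,0,0,0],
    [0,0,0,0,0,0],
    [0,0,0,0,0,0],
    [0,0,0,0,0,0]
  ],
  "fingers": 50
}}

```text
time: 14.5
ee_pos: [0.4797, 0.0653, 0.0878]
eef_rot: [-0.052, 0.999, 0.0, 0.0]
ft_force: [0.0, -0.2, 0.2]
width: 0.0491
grip_force: 0.0
```

{"name": "carry_out", "arguments": {
  "moves": [
    [0,0,-0.1,0,0,0],
    [0,0,-0.3,0,0,0],
    [0,0,-0.5,0,0,0],
    [0,0,-0.5,0,0,0],
    [0,0,-0.5,0,0,0],
    [0,0,-0.5,0,0,0],
    [0,0,-0.5,0,0,0],
    [0,0,0,0,0,0]
  ]
}}

```text
time: 15.5
ee_pos: [0.4807, 0.0655, 0.2057]
eef_rot: [-0.051, 0.999, 0.001, 0.002]
ft_force: [-0.0, -0.5, -0.2]
width: 0.0497
grip_force: 0.0
```

```bash
python3 look.py; python3 - <<'E'
from st import *
d=np.load("pics/scene.npz"); C=np.apply_along_axis(cf,2,d["w"])
# stem slope: points between keep and knob along the stem
m=(C[...,0]>486)&(C[...,0]<536)&(abs(C[...,1]-15.5)<4)&(C[...,2]>15)&(C[...,2]<60)
q=C[m]; print(len(q), np.polyfit(q[:,0],q[:,2],1), q[:,2].min(),q[:,2].max())
a=cv2.imread("pics/tmp.png")[150:290,290:450]; cv2.imwrite("pics/c3.png",cv2.resize(a,None,fx=4,fy=4,interpolation=cv2.INTER_CUBIC))
E
```

```text
t 15.5 tcp' mm [484.9  14.9  95.7] F' [-0.1 -0.5 -0.2] w 49.7 g 0.0 ty deg 95.9 tz [ 0.003  0.001 -1.   ]
red 96 [475.   7.  20.] [494.  26.  35.]
bolt tip free y max 100.0
95 [-0.06984069 64.15850128] 25.556927652256576 34.6593433079979
```

View pics/c3.png

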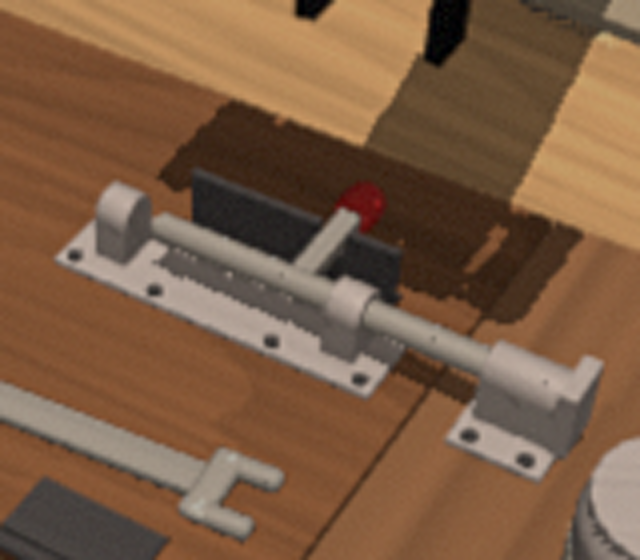

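The crop shows the stem lying in the notch with the knob at (360,207), the bolt in the receiver and the gripper clear. I'll check the stem level once on the bare bar, then hand in if it is home.

```bash
python3 - <<'E'
from st import *
d=np.load("pics/scene.npz"); C=np.apply_along_axis(cf,2,d["w"])
m=(C[...,0]>499)&(C[...,0]<532)&(abs(C[...,1]-15.5)<5)&(C[...,2]>24)&(C[...,2]<34)
q=C[m]; k=np.polyfit(q[:,0],q[:,2],1); th=np.pi/2+np.arctan(k[0]); print(len(q),k,"z at 500/530",np.polyval(k,[500,530]).round(1),"theta",th)
if th>1.5: print(r.close_job())
E
```

```text
76 [ 0.02164169 16.30247733] z at 500/530 [27.1 27.8] theta 1.592434638599276
the job is handed in; nothing more can be done
None
```

The bolt is slid across into the receiver and the handle lies fully down in the keep's notch (measured about 1.59 rad, so level), with the gripper clear and the job handed in at about 15.5 s. The final judging result was not shown to me, and the reported TCP z read about 39 mm lower than the real fingertips, which I corrected from the cameras after one missed grasp.

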